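# Set out the jeweller's bench for doming and soldering

## Task

Set out the bench for doming and soldering: put the steel bench block flat in the middle of the round leather pad, with the brass doming block, big hollow up, in the middle on top of it. Stand the blue-lidded flux jar on the bench halfway between the pad and the white soldering turntable, in line with their centres, and stand the bur stand directly behind the flux jar (on the side away from the robot, square to the line from pad to turntable) with a gap of about 3 cm between jar and stand. Leave the green-lidded jar, the ring cone and the pliers where they are.

Things in the scene. Friction and masses are not known exactly. Their poses are not given: they have to be found in the camera images.
- pad: Round dark-brown leather pad, 90 mm across, 10 mm thick, fixed to the bench. Origin: centre of its underside, at bench height. Its centre is always 230 mm from the turntable's, and its y axis lies along the line joining the two centres, with x pointing square to that line, away from the robot (within 0.2 rad of world x). Pad and turntable may each be on the left or the right.
- turntable: Round soldering turntable, dark steel pan 104 mm across with a white ceramic top, 25 mm high, fixed (it does not turn). Origin: centre of its underside, at bench height; axes parallel to the pad's.
- bench_block: Plain bright-steel slab, 60 x 60 mm, 20 mm high, about 0.56 kg, loose. Origin: centre of its underside; x and y square to its sides.
- doming_block: Brass cube, 40 mm a side, with dark round hollows on its faces (one big hollow on top), about 0.52 kg, loose. It starts standing with the big hollow up. Origin: centre of its underside; x and y square to its sides.
- flux_jar: White ceramic jar with a BLUE lid, round, 48 mm across, 44 mm high in all (the lid is the top 14 mm, 45 mm across), about 0.12 kg, loose. Origin: centre of its underside.
- bur_stand: Round wooden block, 46 mm across, 40 mm high, with six thin upright burs on top reaching 57 mm above its underside; about 0.09 kg, loose. Grip the wood. Origin: centre of its underside.
- spare_jar: Bystander: the same white jar (48 mm across, 44 mm high) but with a GREEN lid. Leave it alone. Origin: centre of its underside.
- ring_cone: Bystander: dark wooden ring cone, 46 mm across its foot, 60 mm high, with a gold ring on it. Leave it alone. Origin: centre of its underside.
- pliers: Bystander: small pliers with blue handles lying flat behind the work, 137 mm long, 46 mm wide, 12 mm high. Leave them alone. Origin: at the pivot, on the bench; x along the jaws, handles to -x.

How it is judged:
By the outcome, as a careful person would: the job done as asked, in the order asked, and still so for the second after the job is handed in, with the robot touching nothing.
It also fails if it takes over 112 s, if anything falls off the work surface, if the arm or the gripper's body presses on something with over 40 N, if the wrist force passes 120 N, or if a joint passes its speed limit or range.

## Robot

A 6-joint arm with a two-finger parallel gripper is mounted at the origin on the work surface. World frame = base frame: x ahead of the robot, y to its left, z up, the work surface at z = 0. Lengths are in m, angles in rad, forces in N, time in s.
With the tool pointing down it reaches from about 0.3 to 1 m from the base axis. Payload 5.1 kg.
Tool frame: the origin (TCP) lies midway between the tips of the shut fingers; the grasp point (between the pads) lies 19 mm behind it; z points along the fingers, y is the line along which they close (so a half turn about z gives the same grasp; the last joint's range is limited). The gripper opens to 95 mm and grips with 3 to 60 N. Pads are 20 mm wide; open, the fingers measure 119 mm over their backs; the gripper's body (75 mm by 180 mm) begins 59 mm behind the grasp point.
Start: joints at [1.028, 0.124, 1.65, -0, 1.367, -0.083], TCP at [0.288, 0.582, 0.215] pointing down, gripper open.
Joint ranges: [-2.61, 2.61], [-1.02, 2.33], [0.03, 2.71], [-1.35, 4.49], [0.32, 2.68], [-2.91, 2.91]. Speed limits (rad/s): [2.57, 2.57, 3.14, 3.14, 3.14, 3.14].

## Interface

Orientations are given as a unit quaternion [x, y, z, w].
In Python, from rig import sense, snapshot, job_done gives the robot as it stands.
- The arm moves only by the tool move_arm, never from a script. Its argument "targets" is a list of rows, each a list of 6 numbers: the shift along the tool's x, y, z as a fraction of full scale, then the turn, a rotation vector about the tool's x, y, z as a fraction of full scale. In form: [[x, y, z, wx, wy, wz], ...]. A call has 1 to 5 rows; each row is the pose to reach, as a shift and turn from the pose commanded when the call began, along the tool's axes at that moment, turning the shorter way round; what a row does not reach only later rows make up. Full scale, the value 1, is 40 cm for a shift and 360 degrees for a turn. A row lasts 1/10 s, in which the tool goes at most 50 mm and 8.59 degrees, less where a joint would pass 70% of its speed; a pose out of reach is approached as far as the arm can. A call with a number of a shift or a turn outside -1 to 1 is refused whole. A call with a gripper value outside its range is refused whole. "jaw" is the gripper command: -1 is shut, 1 is fully open, values between are in proportion, set as the call begins (left out, the last holds). The fingers move at their own pace and stop on an object; "grip_force" is the grip in N (left out, the last holds). Time passes only in rows, so rows that repeat a pose let the fingers close. It gives the time, the measured TCP pose, the force, the opening and the grip force at its end, in the units of the state.
- sense(): the state, without advancing time (a new reading comes with each control period).
- snapshot(name): name is "scene" or "top" or "wrist"; returns a dict with "color" (480x640x3 uint8, red, green, blue), "camera_matrix" (3x3 intrinsics, pixels), "world_to_cam" (4x4, takes a point from world to camera coordinates); the wrist camera has in their place "tool_from_camera" (4x4, takes a point from camera to tool coordinates, whose origin is the TCP and whose axes are the flange's). Camera axes: x right, y down, z forward; pixel columns grow to the right and rows downward; lengths in m; the calibration is good to about 2 mm. A picture is of the moment at which its call begins: read the wrist's pose just before it. There is no depth.
- job_done(): hands the job in; it is judged then, once.
The state is a dict: "clock": time; "joints": joint angles; "joint_velocities": joint speeds; "joint_torque": joint torques, N m; "eef_pos": TCP position; "tcp_rot": TCP orientation; "contact_force": force on the tool from outside, world axes, zero at the start; "wrist_torque": the same for the moment, N m; "opening": finger opening in m; "gripper_force": force on a finger pad.
Only numpy, scipy, OpenCV 4.12 (cv2) and the standard library are available. Lean on these libraries where they do the work, as an engineer would, in place of code of your own. Each camera call takes 0.05 s, during which the arm holds its last target. There are 200 camera calls.

## Working session

There is one attempt and no reset: what is moved stays moved. The work goes in short steps, Python scripts to look and compute and a tool call to move; the robot and the scene stay as the last step left them, time stands still between calls to the robot, and variables do not carry over. Pictures are saved under pics/ and viewed, at most 14 in all, crops included, and the job is handed in when it is done.

Besides the shell and the picture viewer there is one more tool, called after "Request:" by a JSON object that holds its "op" and its "data". move_arm: Moves the arm, as the interface text tells. Shift numbers are shares of 40 cm and turn numbers shares of 360 degrees, none past 1 either way. Its arguments: {"type":"object","properties":{"targets":{"type":"array","items":{"type":"array","items":{"type":"number"}}},"jaw":{"type":"number"},"grip_force":{"type":"number"}},"required":["targets"]}

```bash
mkdir -p pics; ls
python3 - <<'E'
from rig import sense,snapshot
import cv2,json
print(sense())
for n in("scene","top"):
    s=snapshot(n); cv2.imwrite(f"pics/{n}0.png",s["color"][:,:,::-1]); print(n,s["camera_matrix"],s["world_to_cam"])
E
```

```text
pics
{'clock': 0.0, 'joints': array([ 1.02840009e+00,  1.24491122e-01,  1.65165049e+00, -1.08352502e-05,
        1.36749106e+00, -8.26032012e-02]), 'joint_velocities': array([-9.80574434e-04,  9.56493147e-04, -8.87996225e-04, -6.70644990e-04,
       -3.45786349e-04,  9.17745470e-05]), 'joint_torque': array([ 2.08560878e-04, -4.17598379e+01, -3.59935319e+01,  7.76244351e-02,
        4.91763640e-02, -1.75921209e-04]), 'eef_pos': array([0.28814888, 0.58193517, 0.21341   ]), 'tcp_rot': array([ 2.27875576e-01,  9.73689725e-01, -9.72235943e-04, -3.08540824e-04]), 'contact_force': array([ 0.0365359 ,  0.78195271, -0.25306514]), 'wrist_torque': array([-0.01387754,  0.00533455, -0.00028509]), 'gripper_force': 0.0, 'opening': 0.09513417543524412}
scene [[602.06827811   0.         319.47342799]
 [  0.         602.06827811 238.94553672]
 [  0.           0.           1.        ]] [[ 0.66416188  0.74756492 -0.00597399 -0.42426003]
 [ 0.42598006 -0.38499773 -0.81872934 -0.23543948]
 [-0.61435331  0.54122402 -0.57414857  1.59636548]
 [ 0.          0.          0.          1.        ]]
top [[523.32472975   0.         322.00308756]
 [  0.         523.32472975 249.81610443]
 [  0.           0.           1.        ]] [[-0.04496792 -0.99898209  0.00355959  0.01804061]
 [-0.97550194  0.04314234 -0.21571902  0.61392377]
 [ 0.21534587 -0.01317282 -0.97644899  0.91012264]
 [ 0.          0.          0.          1.        ]]
```

View pics/scene0.png

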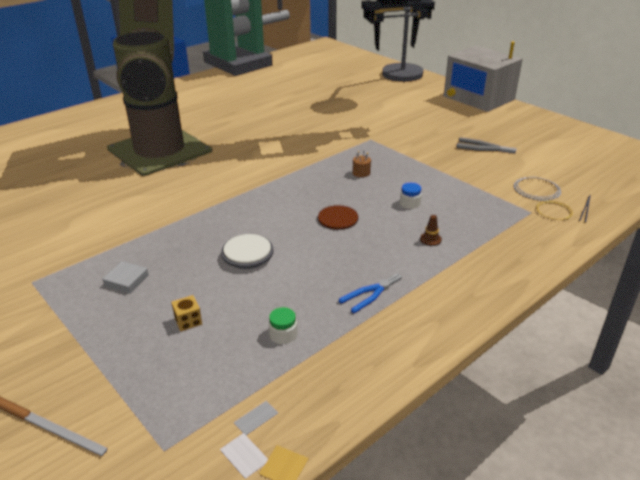

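View pics/top0.png

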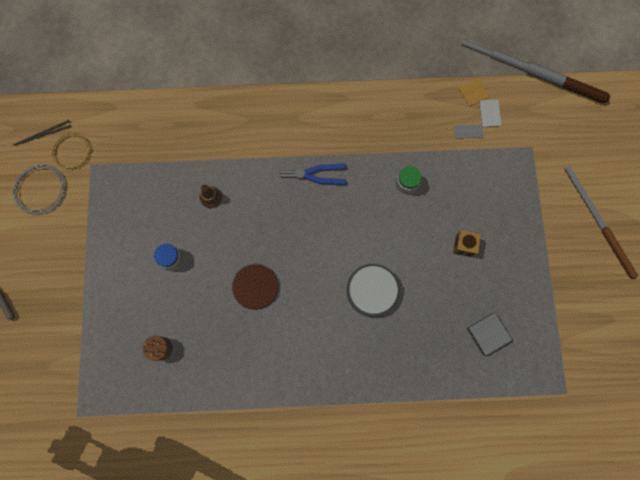

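The scene and top views show the whole bench. Positions in the top view: pad (256,287), turntable (374,290), steel block (490,334), brass (468,242), blue jar (167,255), bur stand (156,348), green jar (410,178), cone (210,195), pliers (313,175).

```bash
cat > h.py <<'E'
import numpy as np,cv2
from rig import sense,snapshot
from scipy.spatial.transform import Rotation as R
def cam(s,st=None):
    """-> K, R(world from cam), origin"""
    K=s["camera_matrix"]
    if "world_to_cam" in s: M=np.linalg.inv(s["world_to_cam"])
    else:
        T=np.eye(4);T[:3,:3]=R.from_quat(st["tcp_rot"]).as_matrix();T[:3,3]=st["eef_pos"];M=T@s["tool_from_camera"]
    return K,M[:3,:3],M[:3,3]
def ray(c,p):
    d=c[1]@np.linalg.inv(c[0])@np.array([p[0],p[1],1.]);return d/np.linalg.norm(d)
def plane(c,p,z):
    d=ray(c,p);return c[2]+d*(z-c[2][2])/d[2]
def tri(c1,p1,c2,p2):
    d1,d2=ray(c1,p1),ray(c2,p2)
    t=np.linalg.lstsq(np.c_[d1,-d2],c2[2]-c1[2],rcond=None)[0]
    a,b=c1[2]+t[0]*d1,c2[2]+t[1]*d2
    return (a+b)/2,np.linalg.norm(a-b)
def blob(img,ctr,r,lo,hi):
    """largest HSV blob in a window -> contour (full-image coords)"""
    hsv=cv2.cvtColor(img,cv2.COLOR_RGB2HSV);m=cv2.inRange(hsv,np.array(lo),np.array(hi))
    w=np.zeros_like(m);x,y=ctr;w[max(0,y-r):y+r+1,max(0,x-r):x+r+1]=255
    cs=cv2.findContours(m&w,cv2.RETR_EXTERNAL,cv2.CHAIN_APPROX_NONE)[0]
    return max(cs,key=cv2.contourArea)[:,0,:]
def onplane(c,ct,z): return np.array([plane(c,p,z)[:2] for p in ct],np.float32)
E
python3 - <<'E'
from h import *
I={n:snapshot(n) for n in("scene","top")}
pts={"pad":[(338,217),(256,287)],"tt":[(247,249),(374,290)],"steel":[(126,275),(490,334)],"steeledge":[(108,284),(490,352)],"brass":[(186,305),(468,240)],"mat":[(200,380),(300,360)],
"blue":[(411,189),(167,255)],"wood":[(362,170),(156,350)],"green":[(283,317),(410,177)]}
for k,v in pts.items():
    for n,p in zip(I,v):
        print(k,n,cv2.cvtColor(I[n]["color"],cv2.COLOR_RGB2HSV)[p[1]-1:p[1]+2,p[0]-1:p[0]+2].reshape(-1,3).mean(0).round())
a=cv2.resize(I["top"]["color"][220:370,420:530],None,fx=3.6,fy=3.6,interpolation=cv2.INTER_CUBIC)
b=cv2.resize(I["top"]["color"][220:370,130:240],None,fx=3.6,fy=3.6,interpolation=cv2.INTER_CUBIC)
cv2.imwrite("pics/c1.png",np.hstack([b,a])[:,:,::-1])
E
```

```text
pad scene [ 10. 195. 109.]
pad top [  8. 142.  69.]
tt scene [ 23.  18. 214.]
tt top [ 47.  11. 141.]
steel scene [ 45.   4. 164.]
steel top [ 69.   6. 104.]
steeledge scene [85.  5. 87.]
steeledge top [73. 12. 84.]
brass scene [ 16. 205.  86.]
brass top [ 14. 133.  51.]
mat scene [ 10.  15. 157.]
mat top [19. 18. 96.]
blue scene [107. 198. 187.]
blue top [110. 171. 129.]
wood scene [ 13. 163.  84.]
wood top [ 12. 121.  87.]
green scene [ 68. 166. 164.]
green top [ 64. 144. 103.]
```

View pics/c1.png

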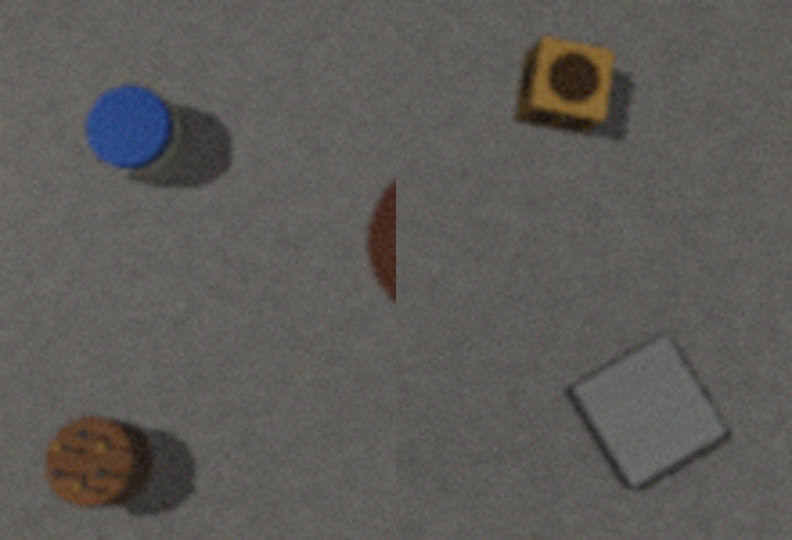

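Crop: steel top is a diamond, corners near (668,338),(730,433),(636,488),(570,387) in the crop. The brass top face is near-square, with its hollow at (574,76).

Run:
```python
from h import *
I={n:snapshot(n) for n in("scene","top")};C={n:cam(I[n]) for n in I}
B={n:cv2.bilateralFilter(I[n]["color"],7,25,5) for n in I}
def show(k,rois,lo,hi,z):
    P={}
    for n,(c,r,l,h) in rois.items():
        ct=blob(I[n]["color"] if k!="steel" else B[n],c,r,l,h); P[n]=(cv2.fitEllipse(ct)[0] if k!="brass" else cv2.minEnclosingCircle(ct)[0])
        if n=="top":
            w=onplane(C[n],ct,z); rc=cv2.minAreaRect(w*1000); print(k,"rect",np.round(rc[0],1),np.round(rc[1],1),round(rc[2],1))
    X,e=tri(C["scene"],P["scene"],C["top"],P["top"]);print(k,{n:np.round(p,1) for n,p in P.items()},"tri",X.round(4),"gap",round(e,4),"plane",plane(C["top"],P["top"],z).round(4))
def R2(s,t,rs,rt,ls,hs,lt,ht):return {"scene":(s,rs,ls,hs),"top":(t,rt,lt,ht)}
r=lambda *a:R2(*a)
show("pad",r((338,217),(256,287),30,35,(0,110,30),(18,255,255),(0,90,30),(20,255,255)),0,0,.01)
show("tt",r((247,249),(374,290),35,40,(0,0,185),(60,60,255),(0,0,118),(90,60,255)),0,0,.025)
show("blue",r((411,189),(167,255),22,22,(100,120,60),(120,255,255),(100,110,40),(120,255,255)),0,0,.044)
show("bur",r((362,168),(156,350),22,24,(0,80,30),(25,255,255),(0,70,68),(25,255,255)),0,0,.040)
show("brass",r((186,303),(468,242),14,22,(0,0,0),(30,255,110),(14,120,75),(28,255,255)),0,0,.040)
show("steel",r((126,275),(490,334),30,32,(0,0,160),(180,9,255),(0,0,97),(180,11,255)),0,0,.020)
```

```text
pad rect [560.7 123.6] [85.8 86.6] 88.5
pad {'scene': array([337.5, 216.9]), 'top': array([254.8, 286.3])} tri [0.5601 0.1239 0.0046] gap 0.0017 plane [0.5598 0.124  0.01  ]
tt rect [ 541.7 -104.1] [87.7 89.5] 41.7
tt {'scene': array([246.7, 247.1]), 'top': array([373.1, 289.4])} tri [ 0.5412 -0.1051  0.0237] gap 0.0014 plane [ 0.5414 -0.1043  0.025 ]
blue rect [622.  289.2] [43.6 42.4] 45.2
blue {'scene': array([410.9, 188.8]), 'top': array([165.3, 254.8])} tri [0.6231 0.2899 0.0379] gap 0.0024 plane [0.6226 0.2891 0.044 ]
bur rect [448.9 307.5] [44.  43.5] 87.4
bur {'scene': array([361.1, 165.9]), 'top': array([154.1, 347.8])} tri [0.4479 0.3109 0.0194] gap 0.007 plane [0.4491 0.3075 0.04  ]
brass rect [ 623.9 -292.5] [41.  39.7] 75.8
brass {'scene': array([184.5, 303.5]), 'top': array([468., 242.])} tri [ 0.6226 -0.2932  0.039 ] gap 0.0027 plane [ 0.623  -0.2916  0.04  ]
steel rect [ 448.2 -320.4] [56.5 56.7] 26.3
steel {'scene': array([123.9, 272.9]), 'top': array([489.9, 333.8])} tri [ 0.4473 -0.322   0.0182] gap 0.0023 plane [ 0.4477 -0.3204  0.02  ]
```

Request:
{"op": "move_arm", "data": {"targets": [[-0.34, -0.46, 0, 0, 0, 0], [-0.34, -0.46, 0, 0, 0, 0], [-0.34, -0.46, 0, 0, 0, 0], [-0.34, -0.46, 0, 0, 0, 0], [-0.34, -0.46, 0, 0, 0, 0]], "jaw": 1, "grip_force": 40}}

```text
clock: 0.8
eef_pos: [0.3287, 0.3545, 0.2145]
tcp_rot: [0.229, 0.974, -0.0, 0.0]
contact_force: [-0.6, 0.9, -0.3]
opening: 0.095
gripper_force: 0.0
```

Request:
{"op": "move_arm", "data": {"targets": [[-0.34, -0.46, 0, 0, 0, 0], [-0.34, -0.46, 0, 0, 0, 0], [-0.34, -0.46, 0, 0, 0, 0], [-0.34, -0.46, 0, 0, 0, 0], [-0.34, -0.46, 0, 0, 0, 0]]}}

```text
clock: 1.3
eef_pos: [0.369, 0.1293, 0.2149]
tcp_rot: [0.229, 0.973, -0.0, 0.001]
contact_force: [1.1, 0.6, -0.1]
opening: 0.095
gripper_force: 0.0
```

Request:
{"op": "move_arm", "data": {"targets": [[-0.34, -0.46, 0, 0, 0, 0], [-0.34, -0.46, 0, 0, 0, 0], [-0.34, -0.46, 0, 0, 0, 0], [-0.34, -0.46, 0, 0, 0, 0], [-0.34, -0.46, 0, 0, 0, 0]]}}

```text
clock: 1.8
eef_pos: [0.4091, -0.0963, 0.215]
tcp_rot: [0.229, 0.973, -0.0, 0.0]
contact_force: [0.3, 0.2, -0.7]
opening: 0.0949
gripper_force: 0.0
```

Request:
{"op": "move_arm", "data": {"targets": [[-0.34, -0.46, 0, 0, 0, 0], [-0.34, -0.46, 0, 0, 0, 0], [-0.34, -0.46, 0, 0, 0, 0], [-0.34, -0.46, 0, 0, 0, 0], [-0.34, -0.46, 0, 0, 0, 0]]}}

```text
clock: 2.3
eef_pos: [0.4492, -0.3219, 0.2145]
tcp_rot: [0.229, 0.973, -0.0, 0.0]
contact_force: [0.4, -0.2, -0.0]
opening: 0.0952
gripper_force: 0.0
```

```bash
cat >> h.py <<'E'
def go(x,y,z,yaw,st=None):
    """shift/turn fractions from the measured pose to TCP (x,y,z), tool y heading yaw deg (mod 180, nearest), tool down"""
    st=st or sense();R0=R.from_quat(st["tcp_rot"]);m=R0.as_matrix()
    cur=np.degrees(np.arctan2(m[1,1],m[0,1]));yaw=cur+(yaw-cur+90)%180-90;a=np.radians(yaw)
    ty=np.array([np.cos(a),np.sin(a),0]);tz=np.array([0,0,-1.]);Rt=R.from_matrix(np.c_[np.cross(ty,tz),ty,tz])
    d=np.array([x,y,z])-st["eef_pos"]
    print("t",round(st["clock"],2),"at",st["eef_pos"].round(4),"yaw",round(cur,1),"open",round(st["opening"],4),"F",st["contact_force"].round(1))
    print("shift",(m.T@d/.4).round(4),"mm",round(1000*np.linalg.norm(d)),"turn",((R0.inv()*Rt).as_rotvec()/2/np.pi).round(4),"->yaw",round(yaw,1))
    return st
E
python3 - <<'E'
from h import *
st=go(.448,-.3205,.10,26.3)
s=snapshot("wrist");cv2.imwrite("pics/w1.png",s["color"][:,:,::-1])
E
```

```text
t 2.3 at [ 0.4492 -0.3219  0.2145] yaw 63.5 open 0.0952 F [ 0.4 -0.2 -0. ]
shift [0.0044 0.0018 0.2863] mm 115 turn [-1.000e-04  1.000e-04  1.034e-01] ->yaw 26.3
```

View pics/w1.png

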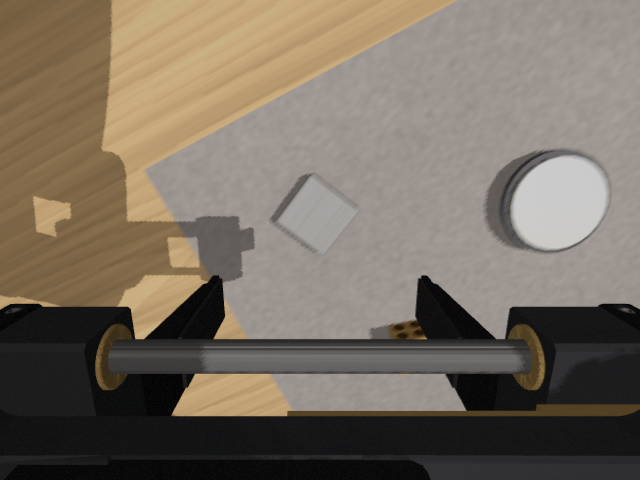

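Wrist view: the steel top has corners near (316,174), (358,210), (320,253) and (276,214). The turntable top is at (558,200). I'll turn and descend, and check the steel from these corners.

Request:
{"op": "move_arm", "data": {"targets": [[0.004, 0.002, 0.1, 0, 0, 0.1034], [0.004, 0.002, 0.2, 0, 0, 0.1034], [0.004, 0.002, 0.2, 0, 0, 0.1034], [0.004, 0.002, 0.2, 0, 0, 0.1034], [0.004, 0.002, 0.2, 0, 0, 0.1034]]}}

```text
clock: 2.85
eef_pos: [0.448, -0.3166, 0.1341]
tcp_rot: [0.528, 0.849, 0.0, -0.001]
contact_force: [0.1, -0.5, -0.5]
opening: 0.095
gripper_force: 0.0
```

Run:
```python
from h import *
st=go(.448,-.3205,.005,26.3)
s=snapshot("wrist");c=cam(s,st);cv2.imwrite("pics/w2.png",s["color"][:,:,::-1])
p=[int(v) for v in (lambda q:(c[0]@q)[:2]/q[2])(c[1].T@(np.array([.448,-.3205,.02])-c[2]))];print("expected px",p)
st1=dict(st);st1["eef_pos"]=np.array([.4492,-.3219,.2145]);st1["tcp_rot"]=np.array([.229,.973,0,0])/np.hypot(.229,.973)
c1=cam(s,st1);w=onplane(c1,[(316,174),(358,210),(320,253),(278,214)],.02);print(w,w.mean(0))
```

```text
t 2.85 at [ 0.448  -0.3166  0.1341] yaw 26.2 open 0.095 F [ 0.1 -0.5 -0.5]
shift [-0.009  -0.0042  0.3226] mm 129 turn [-0.0001 -0.0002 -0.0002] ->yaw 26.3
expected px [319, 243]
[[ 0.40895614 -0.30740327]
 [ 0.45885468 -0.28599033]
 [ 0.48203334 -0.33941075]
 [ 0.42724654 -0.35866013]] [ 0.4442727 -0.3228661]
```

View pics/w2.png

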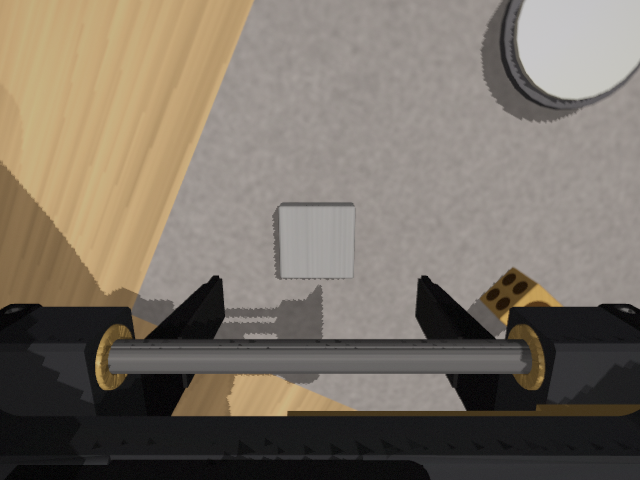

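Wrist view: the block is square to the jaws, centred at (317,242) against an expected (319,243). Grasp.

Request:
{"op": "move_arm", "data": {"targets": [[-0.009, -0.004, 0.1, 0, 0, 0], [-0.009, -0.004, 0.2, 0, 0, 0], [-0.009, -0.004, 0.27, 0, 0, 0], [-0.009, -0.004, 0.315, 0, 0, 0], [-0.009, -0.004, 0.3225, 0, 0, 0]]}}

```text
clock: 3.4
eef_pos: [0.4466, -0.3193, 0.0028]
tcp_rot: [0.526, 0.85, 0.0, -0.003]
contact_force: [-1.3, -0.2, -0.4]
opening: 0.0951
gripper_force: 0.0
```

Request:
{"op": "move_arm", "data": {"targets": [[0, 0, 0, 0, 0, 0], [0, 0, 0, 0, 0, 0], [0, 0, 0, 0, 0, 0], [0, 0, 0, 0, 0, 0], [0, 0, 0, 0, 0, 0]], "jaw": -1}}

```text
clock: 3.9
eef_pos: [0.4486, -0.3215, 0.0065]
tcp_rot: [0.527, 0.85, -0.0, 0.0]
contact_force: [-5.0, -2.3, 3.1]
opening: 0.0605
gripper_force: 2.3
```

Request:
{"op": "move_arm", "data": {"targets": [[0, 0, 0, 0, 0, 0], [0, 0, 0, 0, 0, 0], [0, 0, 0, 0, 0, 0]]}}

```text
clock: 4.2
eef_pos: [0.4486, -0.3216, 0.0065]
tcp_rot: [0.527, 0.85, -0.0, 0.0]
contact_force: [-2.5, 0.3, 6.3]
opening: 0.0598
gripper_force: 40.0
```

Request:
{"op": "move_arm", "data": {"targets": [[0, 0, -0.03, 0, 0, 0], [0, 0, -0.1, 0, 0, 0], [0, 0, -0.2, 0, 0, 0], [0, 0, -0.25, 0, 0, 0], [0, 0, -0.25, 0, 0, 0]]}}

```text
clock: 4.7
eef_pos: [0.4501, -0.3221, 0.1089]
tcp_rot: [0.527, 0.85, -0.0, 0.003]
contact_force: [-0.0, -0.7, -5.7]
opening: 0.0595
gripper_force: 40.0
```

Run:
```python
from h import *
st=go(.5605,.1238,.105,-4.7)
```

```text
t 4.7 at [ 0.4501 -0.3221  0.1089] yaw 26.4 open 0.0595 F [-0.  -0.7 -5.7]
shift [0.8755 0.7432 0.0071] mm 459 turn [0.0007 0.0007 0.0865] ->yaw -4.7
```

Request:
{"op": "move_arm", "data": {"targets": [[0.437, 0.371, 0, 0, 0, 0], [0.437, 0.371, 0, 0, 0, 0], [0.437, 0.371, 0, 0, 0, 0], [0.437, 0.371, 0, 0, 0, 0], [0.437, 0.371, 0, 0, 0, 0]]}}

```text
clock: 5.2
eef_pos: [0.5016, -0.0944, 0.1025]
tcp_rot: [0.526, 0.851, 0.0, -0.003]
contact_force: [0.1, -0.9, -6.1]
opening: 0.0597
gripper_force: 40.0
```

Request:
{"op": "move_arm", "data": {"targets": [[0.437, 0.371, 0, 0, 0, 0], [0.437, 0.371, 0, 0, 0, 0], [0.437, 0.371, 0, 0, 0, 0], [0.437, 0.371, 0, 0, 0, 0], [0.437, 0.371, 0, 0, 0, 0]]}}

```text
clock: 5.7
eef_pos: [0.5568, 0.1275, 0.1025]
tcp_rot: [0.526, 0.851, -0.001, -0.002]
contact_force: [0.1, -1.3, -7.2]
opening: 0.0596
gripper_force: 40.0
```

Request:
{"op": "move_arm", "data": {"targets": [[0, 0, 0, 0, 0, 0.0865], [0, 0, 0, 0, 0, 0.0865], [0, 0, 0, 0, 0, 0.0865], [0, 0, 0, 0, 0, 0.0865], [0, 0, 0, 0, 0, 0.0865]]}}

```text
clock: 6.2
eef_pos: [0.5564, 0.1241, 0.1024]
tcp_rot: [0.735, 0.678, -0.002, -0.002]
contact_force: [-0.2, -0.6, -5.7]
opening: 0.0594
gripper_force: 40.0
```

Run:
```python
from h import *
st=go(.5605,.1238,.017,-4.7)
s=snapshot("wrist");c=cam(s,st);cv2.imwrite("pics/w3.png",s["color"][:,:,::-1])
for q in ([.5605,.1238,.01],[.5605,.1238,0.12]):
    q=c[0]@(c[1].T@(np.array(q)-c[2]));print(q[:2]/q[2])
```

```text
t 6.2 at [0.5564 0.1241 0.1024] yaw -4.7 open 0.0594 F [-0.2 -0.6 -5.7]
shift [2.000e-04 1.140e-02 2.135e-01] mm 86 turn [-0.0008  0.0001  0.    ] ->yaw -4.7
[328.29659199 245.31005886]
[332.0236547  315.06772245]
```

View pics/w3.png

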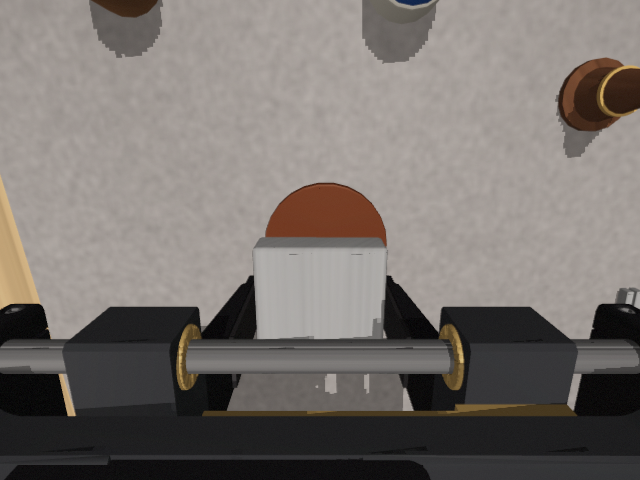

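Wrist view: block held square. The visible pad arc runs from column 265 to 386 with its top at row 183, and the block's far top edge is at about row 248. I'll fit the arc.

```bash
cat >> h.py <<'E'
from scipy.optimize import least_squares
def circ(w,r):
    s=least_squares(lambda q:np.hypot(*(w-q[:2]).T)-r,[*w.mean(0)],loss="soft_l1",f_scale=.001)
    return s.x,np.abs(s.fun).mean()
E
python3 - <<'E'
from h import *
st=sense();s=snapshot("wrist");c=cam(s,st)
ct=blob(s["color"],(326,210),65,(0,110,40),(18,255,255));ct=ct[ct[:,1]<232]
print("pad",circ(onplane(c,ct,.01),.045))
z=st["eef_pos"][2]+.0135
for z,row in((z,247.5),(z-.02,238)):
    e=plane(c,(320,row),z);print("edge",e, "tool x of edge",(R.from_quat(st["tcp_rot"]).inv().apply(e-st["eef_pos"])))
g=cv2.cvtColor(s["color"],cv2.COLOR_RGB2GRAY);print(g[230:256,320],g[234:256,290])
E
```

```text
pad (array([0.55826027, 0.12399328]), np.float64(0.000516944507395593))
edge [0.55781293 0.15440175 0.11636341] tool x of edge [ 0.03031157 -0.00141712 -0.01351447]
edge [0.5576088  0.15321591 0.09636341] tool x of edge [ 0.02912693 -0.00143394  0.00648664]
[ 74  72  73  73  73  73  75  88 100 100  98 101 102 103 104 107 107 128
 150 162 165 167 170 170 169 170] [ 71  73  77  95 103 101 102 103 104 104 104 104 105 128 151 163 166 168
 170 170 171 170]
```

Request:
{"op": "move_arm", "data": {"targets": [[0, 0.008, 0.07, 0, 0, 0], [0, 0.008, 0.14, 0, 0, 0], [0, 0.008, 0.19, 0, 0, 0], [0, 0.008, 0.207, 0, 0, 0], [0, 0.008, 0.207, 0, 0, 0]]}}

```text
clock: 6.8
eef_pos: [0.5604, 0.1237, 0.0211]
tcp_rot: [0.735, 0.678, -0.001, -0.001]
contact_force: [-0.5, -0.1, -6.6]
opening: 0.0597
gripper_force: 40.0
```

Request:
{"op": "move_arm", "data": {"targets": [[0, 0, 0, 0, 0, 0], [0, 0, 0, 0, 0, 0]]}}

```text
clock: 7.0
eef_pos: [0.5632, 0.1241, 0.0246]
tcp_rot: [0.735, 0.678, 0.001, 0.001]
contact_force: [0.6, 0.9, -6.5]
opening: 0.06
gripper_force: 40.0
```

Run:
```python
from h import *
go(.5595,.124,.0165,-4.7)
```

```text
t 7.0 at [0.5632 0.1241 0.0246] yaw -4.7 open 0.06 F [ 0.6  0.9 -6.5]
shift [-0.001  -0.0093  0.0203] mm 9 turn [ 0.0005 -0.0001  0.    ] ->yaw -4.7
```

Request:
{"op": "move_arm", "data": {"targets": [[-0.001, -0.009, 0.01, 0, 0, 0], [-0.001, -0.009, 0.018, 0, 0, 0], [-0.001, -0.009, 0.018, 0, 0, 0], [-0.001, -0.009, 0.018, 0, 0, 0], [-0.001, -0.009, 0.018, 0, 0, 0]]}}

```text
clock: 7.5
eef_pos: [0.5585, 0.1239, 0.0165]
tcp_rot: [0.736, 0.677, 0.0, 0.0]
contact_force: [-4.1, -0.2, 1.8]
opening: 0.0599
gripper_force: 40.0
```

Run:
```python
from h import *
go(.5595,.124,.0165,-4.7)
```

```text
t 7.5 at [0.5585 0.1239 0.0165] yaw -4.7 open 0.0599 F [-4.1 -0.2  1.8]
shift [ 0.0005  0.0025 -0.0001] mm 1 turn [ 0.0001 -0.     -0.    ] ->yaw -4.7
```

Request:
{"op": "move_arm", "data": {"targets": [[0, 0, 0, 0, 0, 0], [0, 0, 0, 0, 0, 0], [0, 0, 0, 0, 0, 0], [0, 0, 0, 0, 0, 0], [0, 0, 0, 0, 0, 0]], "jaw": 1}}

```text
clock: 8.0
eef_pos: [0.5584, 0.1238, 0.0157]
tcp_rot: [0.736, 0.677, 0.0, 0.0]
contact_force: [0.7, 0.2, 0.1]
opening: 0.0929
gripper_force: 0.0
```

Request:
{"op": "move_arm", "data": {"targets": [[0, 0, -0.05, 0, 0, 0], [0, 0, -0.15, 0, 0, 0], [0, 0, -0.27, 0, 0, 0], [0, 0, -0.3, 0, 0, 0], [0, 0, -0.3, 0, 0, 0]]}}

```text
clock: 8.5
eef_pos: [0.5603, 0.1241, 0.1391]
tcp_rot: [0.736, 0.677, 0.003, 0.002]
contact_force: [0.0, 0.2, 0.5]
opening: 0.0953
gripper_force: 0.0
```

Request:
{"op": "move_arm", "data": {"targets": [[-0.511, 0.123, 0, 0, 0, 0], [-0.511, 0.123, 0, 0, 0, 0], [-0.511, 0.123, 0, 0, 0, 0], [-0.511, 0.123, 0, 0, 0, 0], [-0.511, 0.123, 0, 0, 0, 0]]}}

```text
clock: 9.0
eef_pos: [0.5893, -0.088, 0.1329]
tcp_rot: [0.737, 0.676, -0.001, -0.001]
contact_force: [-0.8, 1.0, -0.4]
opening: 0.0952
gripper_force: 0.0
```

Request:
{"op": "move_arm", "data": {"targets": [[-0.511, 0.123, 0, 0, 0, 0.026], [-0.511, 0.123, 0, 0, 0, 0.026], [-0.511, 0.123, 0, 0, 0, 0.026], [-0.511, 0.123, 0, 0, 0, 0.026], [-0.511, 0.123, 0, 0, 0, 0.026]]}}

```text
clock: 9.5
eef_pos: [0.6218, -0.2953, 0.133]
tcp_rot: [0.79, 0.614, -0.001, -0.001]
contact_force: [0.2, 0.1, -0.7]
opening: 0.0952
gripper_force: 0.0
```

Request:
{"op": "move_arm", "data": {"targets": [[0, 0, 0, 0, 0, 0], [0, 0, 0, 0, 0, 0], [0, 0, 0, 0, 0, 0]]}}

```text
clock: 9.8
eef_pos: [0.6224, -0.2895, 0.1348]
tcp_rot: [0.788, 0.616, -0.0, -0.001]
contact_force: [0.9, -0.1, 0.1]
opening: 0.0951
gripper_force: 0.0
```

Run:
```python
from h import *
st=go(.6235,-.2918,.010,-14.2)
s=snapshot("wrist");c=cam(s,st);I=s["color"]
q=c[0]@(c[1].T@(np.array([.6235,-.2918,.04])-c[2]));q=q[:2]/q[2];print("expected px",q)
t=snapshot("top");a=cv2.resize(t["color"][245:330,205:305],(400,340),interpolation=cv2.INTER_CUBIC);b=cv2.resize(I[80:420,120:520],(400,340))
cv2.imwrite("pics/w4.png",np.hstack([a,b])[:,:,::-1])
ct=cam(t);print("pad",plane(ct,(0,0),.03)[:0])
h=cv2.cvtColor(cv2.bilateralFilter(t["color"],5,25,5),cv2.COLOR_RGB2HSV)
k=blob(cv2.bilateralFilter(t["color"],5,25,5),(256,287),22,(0,0,80),(180,40,255));w=onplane(ct,k,.03);r=cv2.minAreaRect(w*1000);print("steel",r)
```

```text
t 9.8 at [ 0.6224 -0.2895  0.1348] yaw -14.0 open 0.0951 F [ 0.9 -0.1  0.1]
shift [-0.0052  0.0044  0.3121] mm 125 turn [-0.0002 -0.0001  0.0007] ->yaw -14.2
expected px [324.40735312 246.76843172]
pad []
steel ((556.3723754882812, 128.13809204101562), (67.3680191040039, 85.40390014648438), 88.67382049560547)
```

View pics/w4.png

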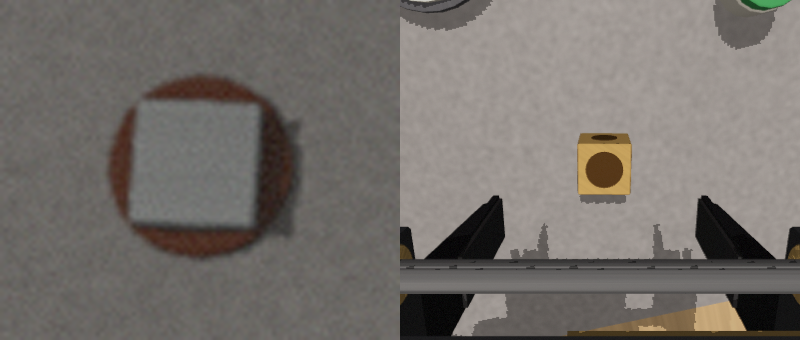

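Left: the steel sits on the pad, top face centred at crop (197,162) and pad disc at (201,166). Right: the brass cube's top is centred at (325,249) against an expected (324,247), square to the jaws. Grasping.

Request:
{"op": "move_arm", "data": {"targets": [[-0.007, 0.004, 0.1, 0, 0, 0.0007], [-0.007, 0.004, 0.2, 0, 0, 0.0007], [-0.007, 0.004, 0.27, 0, 0, 0.0007], [-0.007, 0.004, 0.31, 0, 0, 0.0007], [-0.007, 0.004, 0.31, 0, 0, 0.0007]]}}

```text
clock: 10.4
eef_pos: [0.6219, -0.293, 0.0088]
tcp_rot: [0.789, 0.614, -0.001, -0.002]
contact_force: [0.6, -0.5, -0.7]
opening: 0.0949
gripper_force: 0.0
```

Request:
{"op": "move_arm", "data": {"targets": [[0, 0, 0, 0, 0, 0], [0, 0, 0, 0, 0, 0], [0, 0, 0, 0, 0, 0], [0, 0, 0, 0, 0, 0], [0, 0, 0, 0, 0, 0]], "jaw": -1}}

```text
clock: 10.9
eef_pos: [0.624, -0.2951, 0.0125]
tcp_rot: [0.79, 0.613, 0.0, 0.001]
contact_force: [-0.1, -0.2, 0.4]
opening: 0.0608
gripper_force: 0.0
```

Request:
{"op": "move_arm", "data": {"targets": [[0, 0, 0, 0, 0, 0], [0, 0, 0, 0, 0, 0], [0, 0, 0, 0, 0, 0], [0, 0, 0, 0, 0, 0], [0, 0, 0, 0, 0, 0]]}}

```text
clock: 11.4
eef_pos: [0.6237, -0.2949, 0.0117]
tcp_rot: [0.79, 0.613, 0.0, 0.0]
contact_force: [1.6, -1.3, -0.6]
opening: 0.0398
gripper_force: 40.0
```

Run:
```python
from h import *
go(.559,.124,.135,-4.7)
c=cam(snapshot("top"));print("steel",plane(c,(254.25,285.5),.03),"pad",plane(c,(255.25,286.5),.01))
```

```text
t 11.4 at [ 0.6237 -0.2949  0.0117] yaw -14.3 open 0.0398 F [ 1.6 -1.3 -0.6]
shift [ 0.9747 -0.4157 -0.3085] mm 441 turn [ 0.      0.     -0.0267] ->yaw -4.7
steel [0.55826786 0.12256153 0.03      ] pad [0.5593352  0.12305259 0.01      ]
```

Request:
{"op": "move_arm", "data": {"targets": [[0, 0, -0.03, 0, 0, 0], [0, 0, -0.12, 0, 0, 0], [0, 0, -0.24, 0, 0, 0], [0, 0, -0.31, 0, 0, 0], [0, 0, -0.31, 0, 0, 0]]}}

```text
clock: 11.95
eef_pos: [0.6263, -0.2963, 0.1422]
tcp_rot: [0.79, 0.613, 0.002, 0.005]
contact_force: [1.3, -1.4, -4.4]
opening: 0.0401
gripper_force: 40.0
```

Request:
{"op": "move_arm", "data": {"targets": [[0.487, -0.208, 0, 0, 0, 0], [0.487, -0.208, 0, 0, 0, 0], [0.487, -0.208, 0, 0, 0, 0], [0.487, -0.208, 0, 0, 0, 0], [0.487, -0.208, 0, 0, 0, 0]]}}

```text
clock: 12.45
eef_pos: [0.5877, -0.0805, 0.1318]
tcp_rot: [0.789, 0.615, -0.002, -0.003]
contact_force: [-0.9, -0.4, -4.8]
opening: 0.0399
gripper_force: 40.0
```

Request:
{"op": "move_arm", "data": {"targets": [[0.483, -0.208, 0, 0, 0, -0.0267], [0.483, -0.208, 0, 0, 0, -0.0267], [0.483, -0.208, 0, 0, 0, -0.0267], [0.483, -0.208, 0, 0, 0, -0.0267], [0.483, -0.208, 0, 0, 0, -0.0267]]}}

```text
clock: 12.95
eef_pos: [0.5556, 0.126, 0.133]
tcp_rot: [0.734, 0.679, -0.001, -0.002]
contact_force: [0.2, -0.5, -5.5]
opening: 0.0401
gripper_force: 40.0
```

Request:
{"op": "move_arm", "data": {"targets": [[0, 0, 0, 0, 0, 0], [0, 0, 0, 0, 0, 0], [0, 0, 0, 0, 0, 0]]}}

```text
clock: 13.25
eef_pos: [0.5583, 0.1206, 0.1349]
tcp_rot: [0.736, 0.677, -0.001, -0.0]
contact_force: [0.2, -0.0, -5.7]
opening: 0.0401
gripper_force: 40.0
```

Run:
```python
from h import *
st=go(.559,.1235,.0420,-4.7)
s=snapshot("wrist");c=cam(s,st);cv2.imwrite("pics/w5.png",s["color"][80:420,120:520,::-1])
Rt=R.from_quat(st["tcp_rot"]).inv();z=st["eef_pos"][2]-.0117+.04
for row in range(225,300,5): print(row,Rt.apply(plane(c,(325,row),z)-st["eef_pos"])[0].round(4),end=" ")
for q in ([.559,.1235,.03],[.559,.1535,.03]):
    q=c[0]@(c[1].T@(np.array(q)-c[2]));print("px steel centre/edge",q[:2]/q[2])
```

```text
t 13.25 at [0.5583 0.1206 0.1349] yaw -4.8 open 0.0401 F [ 0.2 -0.  -5.7]
shift [0.0075 0.0014 0.2322] mm 93 turn [-0.0002  0.0001 -0.0003] ->yaw -4.7
225 0.0439 230 0.0419 235 0.0399 240 0.0378 245 0.0358 250 0.0337 255 0.0317 260 0.0296 265 0.0275 270 0.0253 275 0.0232 280 0.0211 285 0.0189 290 0.0167 295 0.0145 px steel centre/edge [322.71750388 236.96150989]
px steel centre/edge [319.43163502 197.86061129]
```

View pics/w5.png

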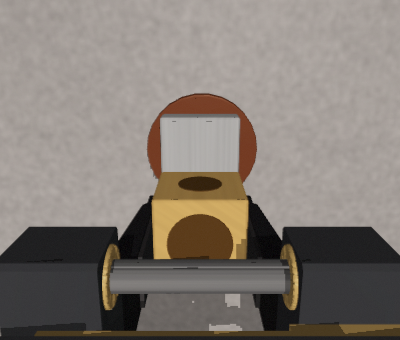

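Wrist view: steel's far edge is at row 197 (expected 198). The cube's far top edge is at row 279, so the cube sits 1.5 mm ahead of the TCP. I'll correct for that and lower.

Request:
{"op": "move_arm", "data": {"targets": [[0.004, 0.001, 0.07, 0, 0, 0], [0.004, 0.001, 0.14, 0, 0, 0], [0.004, 0.001, 0.19, 0, 0, 0], [0.004, 0.001, 0.22, 0, 0, 0], [0.004, 0.001, 0.22, 0, 0, 0]]}}

```text
clock: 13.8
eef_pos: [0.5575, 0.1227, 0.0455]
tcp_rot: [0.736, 0.677, -0.002, -0.001]
contact_force: [-1.1, -0.2, -5.0]
opening: 0.0397
gripper_force: 40.0
```

Request:
{"op": "move_arm", "data": {"targets": [[0, 0, 0, 0, 0, 0], [0, 0, 0, 0, 0, 0], [0, 0, 0, 0, 0, 0], [0, 0, 0, 0, 0, 0]]}}

```text
clock: 14.2
eef_pos: [0.5596, 0.124, 0.0488]
tcp_rot: [0.736, 0.678, 0.001, 0.001]
contact_force: [0.1, -0.2, -5.9]
opening: 0.0398
gripper_force: 40.0
```

Run:
```python
from h import *
go(.559,.122,.0417,-4.7)
```

```text
t 14.2 at [0.5596 0.124  0.0488] yaw -4.7 open 0.0398 F [ 0.1 -0.2 -5.9]
shift [-0.0051 -0.001   0.0177] mm 7 turn [ 0.0003 -0.0001 -0.    ] ->yaw -4.7
```

Request:
{"op": "move_arm", "data": {"targets": [[-0.005, -0.001, 0.01, 0, 0, 0], [-0.005, -0.001, 0.018, 0, 0, 0], [-0.005, -0.001, 0.018, 0, 0, 0], [-0.005, -0.001, 0.018, 0, 0, 0], [-0.005, -0.001, 0.018, 0, 0, 0]]}}

```text
clock: 14.7
eef_pos: [0.5586, 0.1218, 0.0416]
tcp_rot: [0.736, 0.678, -0.0, 0.0]
contact_force: [-3.8, -1.6, 6.1]
opening: 0.0397
gripper_force: 40.0
```

Run:
```python
from h import *
go(.559,.122,.0417,-4.7)
```

```text
t 14.7 at [0.5586 0.1218 0.0416] yaw -4.7 open 0.0397 F [-3.8 -1.6  6.1]
shift [ 0.0007  0.001  -0.0004] mm 0 turn [ 0.      0.0001 -0.    ] ->yaw -4.7
```

In contact. Release, rise, and go over the blue jar.

Request:
{"op": "move_arm", "data": {"targets": [[0, 0, 0, 0, 0, 0], [0, 0, 0, 0, 0, 0], [0, 0, 0, 0, 0, 0], [0, 0, 0, 0, 0, 0], [0, 0, 0, 0, 0, 0]], "jaw": 1, "grip_force": 20}}

```text
clock: 15.2
eef_pos: [0.5583, 0.1219, 0.0403]
tcp_rot: [0.736, 0.677, 0.0, -0.0]
contact_force: [-0.8, 0.5, -0.3]
opening: 0.0745
gripper_force: 0.0
```

Request:
{"op": "move_arm", "data": {"targets": [[0, 0, -0.05, 0, 0, 0], [0, 0, -0.15, 0, 0, 0], [0, 0, -0.26, 0, 0, 0], [0, 0, -0.26, 0, 0, 0], [0, 0, -0.26, 0, 0, 0]]}}

```text
clock: 15.7
eef_pos: [0.5593, 0.122, 0.1462]
tcp_rot: [0.736, 0.677, 0.001, 0.001]
contact_force: [-1.1, 0.6, -1.0]
opening: 0.0951
gripper_force: 0.0
```

Request:
{"op": "move_arm", "data": {"targets": [[0.43, 0.125, 0, 0, 0, 0], [0.43, 0.125, 0, 0, 0, 0], [0.43, 0.125, 0, 0, 0, 0], [0.43, 0.125, 0, 0, 0, 0], [0.43, 0.125, 0, 0, 0, 0]]}}

```text
clock: 16.2
eef_pos: [0.6215, 0.292, 0.1414]
tcp_rot: [0.734, 0.679, -0.001, -0.001]
contact_force: [0.5, -0.4, -0.9]
opening: 0.0954
gripper_force: 0.0
```

Request:
{"op": "move_arm", "data": {"targets": [[0, 0, 0, 0, 0, 0], [0, 0, 0, 0, 0, 0], [0, 0, 0, 0, 0, 0]]}}

```text
clock: 16.5
eef_pos: [0.6217, 0.2878, 0.1439]
tcp_rot: [0.736, 0.677, -0.001, -0.0]
contact_force: [-0.8, -1.0, 0.8]
opening: 0.0949
gripper_force: 0.0
```

Run:
```python
from h import *
st=go(.6226,.2892,.005,-4.7)
s=snapshot("wrist");c=cam(s,st);t=snapshot("top");a=cv2.resize(t["color"][245:330,205:305],(400,340),interpolation=cv2.INTER_CUBIC)
cv2.imwrite("pics/w6.png",np.hstack([a,s["color"][80:420,120:520]])[:,:,::-1])
q=c[0]@(c[1].T@(np.array([.6226,.2892,.044])-c[2]));q=q[:2]/q[2];print("expected",q)
k=blob(s["color"],tuple(int(v) for v in q),90,(100,110,40),(122,255,255));print("px",cv2.fitEllipse(k),circ(onplane(c,k,.044),.0225))
ct=cam(t);k=blob(t["color"],(374,290),40,(0,0,118),(90,60,255));p=onplane(ct,k,.025)
```

```text
t 16.5 at [0.6217 0.2878 0.1439] yaw -4.8 open 0.0949 F [-0.8 -1.   0.8]
shift [0.0038 0.0022 0.3472] mm 139 turn [-0.0002  0.0001 -0.0002] ->yaw -4.7
expected [323.11881786 240.65416393]
px ((320.7928161621094, 237.72860717773438), (57.33216857910156, 58.28688049316406), 12.73288631439209) (array([0.62100811, 0.29113672]), np.float64(0.0005824159315390157))
```

View pics/w6.png

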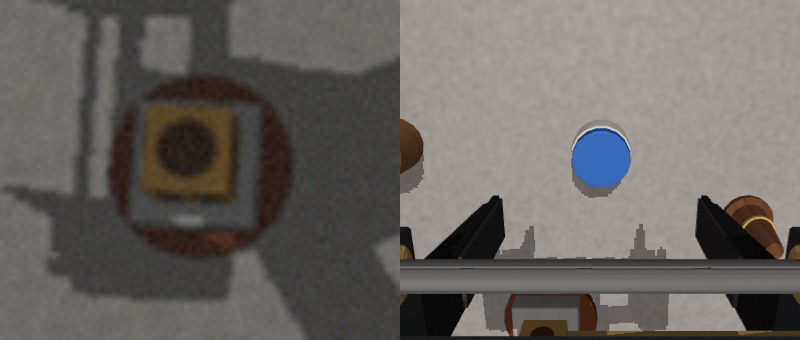

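Left: brass is centred on the steel, hollow up. Right: blue lid at (321,238), 2–3 px off expected. The cone is at the right, clear of the straight descent. Grasp the jar.

Request:
{"op": "move_arm", "data": {"targets": [[0.007, 0, 0.1, 0, 0, 0], [0.007, 0, 0.2, 0, 0, 0], [0.007, 0, 0.3, 0, 0, 0], [0.007, 0, 0.345, 0, 0, 0], [0.007, 0, 0.345, 0, 0, 0]]}}

```text
clock: 17.1
eef_pos: [0.6211, 0.291, 0.004]
tcp_rot: [0.736, 0.677, -0.002, -0.001]
contact_force: [-0.2, 0.5, -0.0]
opening: 0.0952
gripper_force: 0.0
```

Request:
{"op": "move_arm", "data": {"targets": [[0, 0, 0, 0, 0, 0], [0, 0, 0, 0, 0, 0], [0, 0, 0, 0, 0, 0], [0, 0, 0, 0, 0, 0], [0, 0, 0, 0, 0, 0]], "jaw": -1}}

```text
clock: 17.6
eef_pos: [0.6228, 0.2922, 0.0072]
tcp_rot: [0.736, 0.677, 0.0, 0.0]
contact_force: [-0.7, -0.8, 0.6]
opening: 0.0604
gripper_force: 0.0
```

Request:
{"op": "move_arm", "data": {"targets": [[0, 0, 0, 0, 0, 0], [0, 0, 0, 0, 0, 0], [0, 0, 0, 0, 0, 0], [0, 0, 0, 0, 0, 0], [0, 0, 0, 0, 0, 0]]}}

```text
clock: 18.1
eef_pos: [0.6225, 0.292, 0.0066]
tcp_rot: [0.736, 0.677, -0.0, -0.0]
contact_force: [-0.7, 0.2, 1.6]
opening: 0.0477
gripper_force: 20.0
```

Run:
```python
from h import *
go(.5506,.0099,.155,-4.7)
```

```text
t 18.1 at [0.6225 0.292  0.0066] yaw -4.7 open 0.0477 F [-0.7  0.2  1.6]
shift [-0.7177 -0.1212 -0.3711] mm 327 turn [-0. -0. -0.] ->yaw -4.7
```

Request:
{"op": "move_arm", "data": {"targets": [[0, 0, -0.03, 0, 0, 0], [0, 0, -0.14, 0, 0, 0], [0, 0, -0.26, 0, 0, 0], [0, 0, -0.37, 0, 0, 0], [0, 0, -0.37, 0, 0, 0]]}}

```text
clock: 18.6
eef_pos: [0.627, 0.2938, 0.165]
tcp_rot: [0.736, 0.677, 0.007, 0.003]
contact_force: [0.2, 0.7, -0.0]
opening: 0.0478
gripper_force: 20.0
```

Request:
{"op": "move_arm", "data": {"targets": [[-0.359, -0.061, 0, 0, 0, 0], [-0.359, -0.061, 0, 0, 0, 0], [-0.359, -0.061, 0, 0, 0, 0], [-0.359, -0.061, 0, 0, 0, 0], [-0.359, -0.061, 0, 0, 0, 0]]}}

```text
clock: 19.1
eef_pos: [0.5859, 0.15, 0.1542]
tcp_rot: [0.736, 0.677, -0.0, -0.0]
contact_force: [0.3, 0.7, -1.1]
opening: 0.0474
gripper_force: 20.0
```

Request:
{"op": "move_arm", "data": {"targets": [[-0.359, -0.061, 0, 0, 0, 0], [-0.359, -0.061, 0, 0, 0, 0], [-0.359, -0.061, 0, 0, 0, 0], [-0.359, -0.061, 0, 0, 0, 0], [-0.359, -0.061, 0, 0, 0, 0]]}}

```text
clock: 19.6
eef_pos: [0.5505, 0.0099, 0.1545]
tcp_rot: [0.736, 0.677, 0.0, -0.0]
contact_force: [-0.2, 1.4, -1.0]
opening: 0.0475
gripper_force: 20.0
```

Request:
{"op": "move_arm", "data": {"targets": [[0, 0, 0.2, 0, 0, 0], [0, 0, 0.2, 0, 0, 0], [0, 0, 0.2, 0, 0, 0], [0, 0, 0.2, 0, 0, 0], [0, 0, 0.2, 0, 0, 0]]}}

```text
clock: 20.1
eef_pos: [0.5523, 0.0105, 0.0769]
tcp_rot: [0.735, 0.678, 0.001, 0.001]
contact_force: [0.1, -0.2, -0.1]
opening: 0.0475
gripper_force: 20.0
```

Run:
```python
from h import *
st=go(.5502,.0099,.0066,-4.7)
s=snapshot("wrist");c=cam(s,st);k=blob(s["color"],(320,238),100,(100,110,40),(122,255,255))
k=k[k[:,1]<k[:,1].min()+20];w=onplane(c,k,st["eef_pos"][2]-.0066+.044);x,e=circ(w,.0225)
print("lid in tool",R.from_quat(st["tcp_rot"]).inv().apply(np.r_[x,0]-np.r_[st["eef_pos"][:2],0]),e)
cv2.imwrite("pics/w7.png",s["color"][:,:,::-1])
```

```text
t 20.1 at [0.5523 0.0105 0.0769] yaw -4.6 open 0.0475 F [ 0.1 -0.2 -0.1]
shift [-0.0021 -0.0057  0.1757] mm 70 turn [ 0.0006 -0.      0.0002] ->yaw -4.7
lid in tool [ 1.82096613e-03 -1.72293813e-03 -6.41516671e-06] 0.0003136621702579061
```

Request:
{"op": "move_arm", "data": {"targets": [[-0.004, -0.006, 0.07, 0, 0, 0], [-0.004, -0.006, 0.14, 0, 0, 0], [-0.004, -0.006, 0.165, 0, 0, 0], [-0.004, -0.006, 0.165, 0, 0, 0], [-0.004, -0.006, 0.165, 0, 0, 0]]}}

```text
clock: 20.65
eef_pos: [0.5491, 0.0084, 0.0102]
tcp_rot: [0.736, 0.678, 0.001, 0.001]
contact_force: [0.2, 0.3, -1.4]
opening: 0.0475
gripper_force: 20.0
```

Request:
{"op": "move_arm", "data": {"targets": [[0, 0, 0, 0, 0, 0], [0, 0, 0, 0, 0, 0], [0, 0, 0, 0, 0, 0]]}}

```text
clock: 20.95
eef_pos: [0.5484, 0.0083, 0.0094]
tcp_rot: [0.736, 0.677, 0.001, 0.001]
contact_force: [0.1, 0.4, -1.3]
opening: 0.0476
gripper_force: 20.0
```

Run:
```python
from h import *
st=go(.5502,.009,.0066,-4.7)
```

```text
t 20.95 at [0.5484 0.0083 0.0094] yaw -4.7 open 0.0476 F [ 0.1  0.4 -1.3]
shift [0.002  0.0044 0.0071] mm 3 turn [ 0.0003 -0.     -0.    ] ->yaw -4.7
```

Request:
{"op": "move_arm", "data": {"targets": [[0.002, 0.0045, 0.004, 0, 0, 0], [0.002, 0.0045, 0.007, 0, 0, 0], [0.002, 0.0045, 0.007, 0, 0, 0], [0.002, 0.0045, 0.007, 0, 0, 0], [0.002, 0.0045, 0.007, 0, 0, 0]]}}

```text
clock: 21.45
eef_pos: [0.5502, 0.0091, 0.0065]
tcp_rot: [0.736, 0.677, 0.0, 0.0]
contact_force: [-2.1, 1.9, 5.8]
opening: 0.0476
gripper_force: 20.0
```

Request:
{"op": "move_arm", "data": {"targets": [[0, 0, 0, 0, 0, 0], [0, 0, 0, 0, 0, 0], [0, 0, 0, 0, 0, 0], [0, 0, 0, 0, 0, 0], [0, 0, 0, 0, 0, 0]], "jaw": 1}}

```text
clock: 21.95
eef_pos: [0.5494, 0.009, 0.0054]
tcp_rot: [0.736, 0.677, -0.0, -0.0]
contact_force: [-0.2, 0.8, -0.9]
opening: 0.0823
gripper_force: 0.0
```

Request:
{"op": "move_arm", "data": {"targets": [[0, 0, -0.05, 0, 0, 0], [0, 0, -0.16, 0, 0, 0], [0, 0, -0.28, 0, 0, 0], [0, 0, -0.34, 0, 0, 0], [0, 0, -0.34, 0, 0, 0]]}}

```text
clock: 22.45
eef_pos: [0.5529, 0.0088, 0.1473]
tcp_rot: [0.736, 0.677, 0.003, 0.004]
contact_force: [-0.2, -0.3, 0.2]
opening: 0.0951
gripper_force: 0.0
```

Request:
{"op": "move_arm", "data": {"targets": [[0.361, -0.156, 0, 0, 0, 0], [0.361, -0.156, 0, 0, 0, 0], [0.361, -0.156, 0, 0, 0, 0], [0.361, -0.156, 0, 0, 0, 0], [0.361, -0.156, 0, 0, 0, 0]]}}

```text
clock: 22.95
eef_pos: [0.498, 0.159, 0.1402]
tcp_rot: [0.735, 0.679, -0.001, -0.0]
contact_force: [0.2, -0.6, 0.1]
opening: 0.0949
gripper_force: 0.0
```

Request:
{"op": "move_arm", "data": {"targets": [[0.361, -0.156, 0, 0, 0, -0.118], [0.361, -0.156, 0, 0, 0, -0.118], [0.361, -0.156, 0, 0, 0, -0.118], [0.361, -0.156, 0, 0, 0, -0.118], [0.361, -0.156, 0, 0, 0, -0.118]]}}

```text
clock: 23.45
eef_pos: [0.4489, 0.3073, 0.1408]
tcp_rot: [0.437, 0.9, -0.001, -0.0]
contact_force: [-0.2, -0.3, 0.4]
opening: 0.0951
gripper_force: 0.0
```

Request:
{"op": "move_arm", "data": {"targets": [[0, 0, 0, 0, 0, -0.118], [0, 0, 0, 0, 0, -0.118], [0, 0, 0, 0, 0, -0.118], [0, 0, 0, 0, 0, -0.118], [0, 0, 0, 0, 0, -0.118]]}}

```text
clock: 23.95
eef_pos: [0.4498, 0.3054, 0.1407]
tcp_rot: [0.083, 0.997, -0.001, -0.0]
contact_force: [0.3, -0.5, -0.5]
opening: 0.0949
gripper_force: 0.0
```

Request:
{"op": "move_arm", "data": {"targets": [[0, 0, 0, 0, 0, 0], [0, 0, 0, 0, 0, 0], [0, 0, 0, 0, 0, 0]]}}

```text
clock: 24.25
eef_pos: [0.4492, 0.3064, 0.1413]
tcp_rot: [0.086, 0.996, -0.0, -0.0]
contact_force: [0.7, 0.6, -0.3]
opening: 0.0953
gripper_force: 0.0
```

Run:
```python
from h import *
st=go(.449,.3075,.005,85.3)
s=snapshot("wrist");c=cam(s,st);t=snapshot("top");ct=cam(t)
I=s["color"];cv2.imwrite("pics/w8.png",np.hstack([cv2.resize(t["color"][160:340,220:420],(400,360)),I[60:420,120:520]])[:,:,::-1])
q=c[0]@(c[1].T@(np.array([.449,.3075,.04])-c[2]));print("expected",q[:2]/q[2])
k=blob(t["color"],(315,275),35,(100,110,40),(120,255,255));print("jar lid",circ(onplane(ct,k,.044),.0225))
k=blob(t["color"],(374,290),40,(0,0,118),(90,60,255));w=onplane(ct,k,.025);print("tt",cv2.minEnclosingCircle(w))
```

```text
t 24.25 at [0.4492 0.3064 0.1413] yaw 80.1 open 0.0953 F [ 0.7  0.6 -0.3]
shift [0.0009 0.0026 0.3408] mm 136 turn [-0.0001 -0.0001 -0.0145] ->yaw 85.3
expected [320.62821973 243.46562359]
jar lid (array([0.55020315, 0.00713819]), np.float64(0.0015790266989542771))
tt ((0.5419397950172424, -0.1047482043504715), 0.045620255172252655)
```

View pics/w8.png

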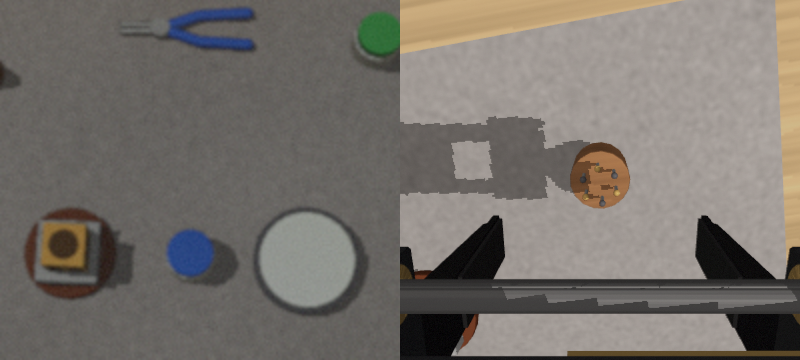

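Left: stack on the pad and jar midway (lid at crop (190,252)); pliers, green jar and cone are unmoved. Right: the stand's wood top is centred at about (320,240), close to the expected (321,243). Grasp it.

Request:
{"op": "move_arm", "data": {"targets": [[0.004, 0.0025, 0.1, 0, 0, -0.0145], [0.004, 0.0025, 0.2, 0, 0, -0.0145], [0.004, 0.0025, 0.3, 0, 0, -0.0145], [0.004, 0.0025, 0.338, 0, 0, -0.0145], [0.004, 0.0025, 0.338, 0, 0, -0.0145]]}}

```text
clock: 24.85
eef_pos: [0.4455, 0.3073, 0.004]
tcp_rot: [0.04, 0.999, -0.001, -0.002]
contact_force: [0.4, 0.7, 0.4]
opening: 0.0952
gripper_force: 0.0
```

Request:
{"op": "move_arm", "data": {"targets": [[0, 0, 0, 0, 0, 0], [0, 0, 0, 0, 0, 0], [0, 0, 0, 0, 0, 0], [0, 0, 0, 0, 0, 0], [0, 0, 0, 0, 0, 0]], "jaw": -1}}

```text
clock: 25.35
eef_pos: [0.448, 0.3086, 0.0073]
tcp_rot: [0.04, 0.999, 0.0, 0.001]
contact_force: [-0.8, -0.4, -1.1]
opening: 0.0605
gripper_force: 0.0
```

Request:
{"op": "move_arm", "data": {"targets": [[0, 0, 0, 0, 0, 0], [0, 0, 0, 0, 0, 0], [0, 0, 0, 0, 0, 0], [0, 0, 0, 0, 0, 0], [0, 0, 0, 0, 0, 0]]}}

```text
clock: 25.85
eef_pos: [0.4475, 0.3083, 0.0066]
tcp_rot: [0.039, 0.999, -0.0, -0.0]
contact_force: [-1.8, -0.5, 2.2]
opening: 0.0456
gripper_force: 20.0
```

Run:
```python
from h import *
t=snapshot("top");ct=cam(t);s=snapshot("scene");cs=cam(s)
def el(img,c,r,lo,hi):
    k=blob(img,c,r,lo,hi);return cv2.fitEllipse(k)[0]
pt=el(t["color"],(315,286),24,(100,110,40),(120,255,255));print("top lid",plane(ct,pt,.044))
q=cs[0]@(cs[1].T@(np.array([.55,.009,.04])-cs[2]));q=q[:2]/q[2];ps=el(s["color"],tuple(int(v) for v in q),22,(100,120,60),(120,255,255))
print("scene lid on .037 (lid mid)",plane(cs,ps,.038),"tri",tri(ct,pt,cs,ps))
for n,p,z in(("tt",(374,290),.025),):
    print(n,plane(ct,el(t["color"],p,40,(0,0,118),(90,60,255)),z),plane(cs,el(s["color"],(247,249),35,(0,0,185),(60,60,255)),z))
go(.627,.003,.15,85.3)
```

```text
top lid [0.54997912 0.00715423 0.044     ]
scene lid on .037 (lid mid) [0.55021729 0.00554103 0.038     ] tri (array([0.55040387, 0.00647857, 0.03782159]), np.float64(0.0017116138390128079))
tt [ 0.54157338 -0.10437461  0.025     ] [ 0.54236063 -0.10660666  0.025     ]
t 25.95 at [0.4475 0.3083 0.0066] yaw 85.5 open 0.0458 F [-0.8 -0.7  2.1]
shift [-0.5076 -0.7255 -0.3585] mm 382 turn [-0.     -0.      0.0005] ->yaw 85.3
```

Request:
{"op": "move_arm", "data": {"targets": [[0, 0, -0.03, 0, 0, 0], [0, 0, -0.14, 0, 0, 0], [0, 0, -0.26, 0, 0, 0], [0, 0, -0.38, 0, 0, 0], [0, 0, -0.38, 0, 0, 0]]}}

```text
clock: 26.45
eef_pos: [0.4519, 0.311, 0.1681]
tcp_rot: [0.039, 0.999, 0.004, 0.007]
contact_force: [0.9, 1.0, -1.0]
opening: 0.0456
gripper_force: 20.0
```

Request:
{"op": "move_arm", "data": {"targets": [[-0.2535, -0.365, 0, 0, 0, 0], [-0.2535, -0.365, 0, 0, 0, 0], [-0.2535, -0.365, 0, 0, 0, 0], [-0.2535, -0.365, 0, 0, 0, 0], [-0.2535, -0.365, 0, 0, 0, 0]]}}

```text
clock: 26.95
eef_pos: [0.5382, 0.1519, 0.1581]
tcp_rot: [0.042, 0.999, -0.0, -0.0]
contact_force: [-0.4, 0.2, -1.7]
opening: 0.0453
gripper_force: 20.0
```

Request:
{"op": "move_arm", "data": {"targets": [[-0.2535, -0.365, 0, 0, 0, 0], [-0.2535, -0.365, 0, 0, 0, 0], [-0.2535, -0.365, 0, 0, 0, 0], [-0.2535, -0.365, 0, 0, 0, 0], [-0.2535, -0.365, 0, 0, 0, 0]]}}

```text
clock: 27.45
eef_pos: [0.6275, -0.001, 0.1579]
tcp_rot: [0.041, 0.999, -0.0, -0.0]
contact_force: [0.3, -0.0, -0.1]
opening: 0.0454
gripper_force: 20.0
```

Request:
{"op": "move_arm", "data": {"targets": [[0, 0, 0.15, 0, 0, 0], [0, 0, 0.22, 0, 0, 0], [0, 0, 0.22, 0, 0, 0], [0, 0, 0.22, 0, 0, 0], [0, 0, 0.22, 0, 0, 0]]}}

```text
clock: 27.95
eef_pos: [0.6283, 0.0019, 0.0734]
tcp_rot: [0.039, 0.999, -0.0, 0.002]
contact_force: [0.1, 0.8, -0.3]
opening: 0.0455
gripper_force: 20.0
```

Run:
```python
from h import *
st=go(.627,.0015,.0066,85.3)
s=snapshot("wrist");c=cam(s,st);cv2.imwrite("pics/w9.png",s["color"][:,:,::-1])
q=c[0]@(c[1].T@(np.array([.5502,.007,.044])-c[2]));print("jar lid expected",q[:2]/q[2])
k=blob(s["color"],tuple(int(v) for v in q[:2]/q[2]),90,(100,110,40),(122,255,255));k=k[k[:,1]<np.percentile(k[:,1],70)];x,e=circ(onplane(c,k,.044),.0225);print("jar",x,e)
```

```text
t 27.95 at [0.6283 0.0019 0.0734] yaw 85.5 open 0.0455 F [ 0.1  0.8 -0.3]
shift [ 0.0039 -0.0013  0.1669] mm 67 turn [0.     0.0007 0.0006] ->yaw 85.3
jar lid expected [316.85367243 135.76680164]
jar [0.54937501 0.00669549] 0.0005338029747138553
```

View pics/w9.png

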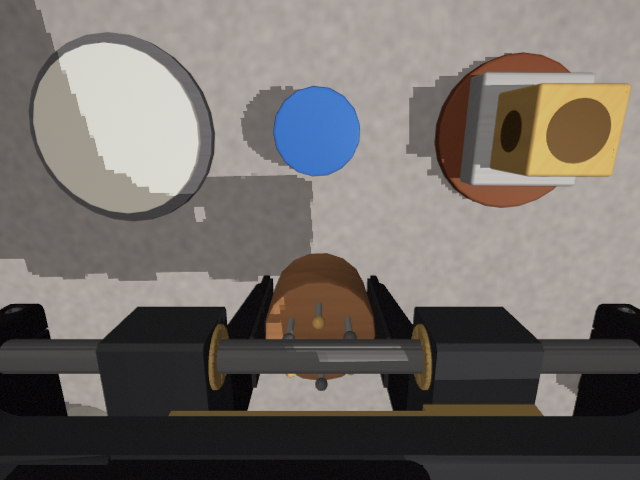

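Wrist view: the jar lid at (317,131) lies between the turntable (122,127) and the pad, in line with the held stand. The fit puts the jar at (0.549, 0.007). Lower the stand.

Request:
{"op": "move_arm", "data": {"targets": [[0.004, -0.001, 0.08, 0, 0, 0], [0.004, -0.001, 0.14, 0, 0, 0], [0.004, -0.001, 0.157, 0, 0, 0], [0.004, -0.001, 0.157, 0, 0, 0], [0.004, -0.001, 0.157, 0, 0, 0]]}}

```text
clock: 28.5
eef_pos: [0.6266, 0.0009, 0.0099]
tcp_rot: [0.039, 0.999, -0.0, 0.002]
contact_force: [-0.1, -0.5, -1.3]
opening: 0.0461
gripper_force: 20.0
```

Request:
{"op": "move_arm", "data": {"targets": [[0, 0, 0, 0, 0, 0], [0, 0, 0, 0, 0, 0], [0, 0, 0, 0, 0, 0]]}}

```text
clock: 28.8
eef_pos: [0.6255, 0.0009, 0.0086]
tcp_rot: [0.04, 0.999, -0.0, 0.001]
contact_force: [0.8, 0.6, -1.3]
opening: 0.0457
gripper_force: 20.0
```

Run:
```python
from h import *
st=go(.627,.0012,.0066,85.3)
```

```text
t 28.8 at [0.6255 0.0009 0.0086] yaw 85.5 open 0.0457 F [ 0.8  0.6 -1.3]
shift [-0.0036  0.001   0.0049] mm 2 turn [-0.      0.0002  0.0005] ->yaw 85.3
```

Request:
{"op": "move_arm", "data": {"targets": [[-0.0035, 0.001, 0.002, 0, 0, 0], [-0.0035, 0.001, 0.005, 0, 0, 0], [-0.0035, 0.001, 0.005, 0, 0, 0], [-0.0035, 0.001, 0.005, 0, 0, 0], [-0.0035, 0.001, 0.005, 0, 0, 0]]}}

```text
clock: 29.3
eef_pos: [0.6269, 0.0013, 0.0066]
tcp_rot: [0.04, 0.999, 0.0, 0.0]
contact_force: [-1.9, 0.1, 5.6]
opening: 0.0456
gripper_force: 20.0
```

Request:
{"op": "move_arm", "data": {"targets": [[0, 0, 0, 0, 0, 0], [0, 0, 0, 0, 0, 0], [0, 0, 0, 0, 0, 0], [0, 0, 0, 0, 0, 0], [0, 0, 0, 0, 0, 0]], "jaw": 1}}

```text
clock: 29.8
eef_pos: [0.6263, 0.0013, 0.0054]
tcp_rot: [0.04, 0.999, 0.0, -0.0]
contact_force: [-0.1, 0.4, -0.1]
opening: 0.0803
gripper_force: 0.0
```

Request:
{"op": "move_arm", "data": {"targets": [[0, 0, -0.05, 0, 0, 0], [0, 0, -0.16, 0, 0, 0], [0, 0, -0.28, 0, 0, 0], [0, 0, -0.4, 0, 0, 0], [0, 0, -0.4, 0, 0, 0]]}}

```text
clock: 30.3
eef_pos: [0.6314, 0.0009, 0.1755]
tcp_rot: [0.039, 0.999, -0.0, 0.008]
contact_force: [0.1, 0.2, 0.1]
opening: 0.095
gripper_force: 0.0
```

Request:
{"op": "move_arm", "data": {"targets": [[0.55, 0, 0, 0, 0, 0], [0.55, 0, 0, 0, 0, 0], [0.55, 0, 0, 0, 0, 0], [0.55, 0, 0, 0, 0, 0], [0.55, 0, 0, 0, 0, 0]]}}

```text
clock: 30.8
eef_pos: [0.4035, 0.0191, 0.164]
tcp_rot: [0.039, 0.999, 0.0, -0.001]
contact_force: [0.2, -0.2, -0.8]
opening: 0.0949
gripper_force: 0.0
```

Run:
```python
from h import *
t=snapshot("top");ct=cam(t);cv2.imwrite("pics/t9.png",cv2.resize(t["color"][140:340,190:450],None,fx=3,fy=3,interpolation=cv2.INTER_CUBIC)[:,:,::-1])
k=blob(t["color"],(315,286),24,(100,110,40),(120,255,255));print("lid",plane(ct,cv2.fitEllipse(k)[0],.044))
q=ct[0]@(ct[1].T@(np.array([.627,.0012,.04])-ct[2]));q=q[:2]/q[2];print(q)
k=blob(t["color"],tuple(int(v) for v in q),24,(0,70,68),(25,255,255));print("stand",plane(ct,cv2.fitEllipse(k)[0],.04),cv2.minAreaRect(onplane(ct,k,.04)))
```

```text
lid [0.5500846  0.00717344 0.044     ]
[316.17166466 246.54272763]
stand [0.62803186 0.00225504 0.04      ] ((0.6281851530075073, 0.0014993902295827866), (0.04235644266009331, 0.043395549058914185), 87.47370147705078)
```

View pics/t9.png

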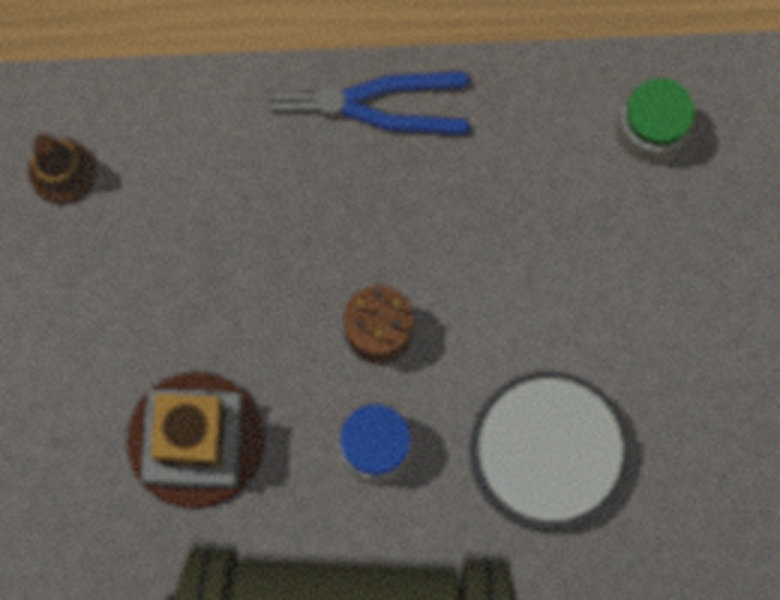

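The final top view shows the stack on the pad at crop (187,430), the jar at (375,440) between pad and turntable, and the stand at (378,323) behind it with a gap of about 31 mm. The bystanders are unmoved. Handing in.

```bash
python3 -c "
from rig import job_done
print(job_done())"
```

```text
the job is handed in; nothing more can be done
None
```

The bench is set out as asked and handed in at about 31 s of robot time; by my measurements the flux jar sits about 2–3 mm nearer the turntable than exact halfway, and the jar-to-stand gap is about 31 mm.

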